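Hang the target and hold the mirror on it

ROBOT

A 6-joint arm with a two-finger parallel gripper is mounted at the origin on the work surface. World frame = base frame: x ahead of the robot, y to its left, z up, the work surface at z = 0. Lengths are in m, angles in degrees, forces in N, time in s.
With the tool pointing down it reaches from about 0.3 to 0.75 m from the base axis. Payload 8.5 kg.
Tool frame: the origin (TCP) lies midway between the tips of the shut fingers; the grasp point (between the pads) lies 19 mm behind it; z points along the fingers, y is the line along which they close (so a half turn about z gives the same grasp; the last joint's range is limited). The gripper opens to 85 mm and grips with 20 to 120 N. Pads are 22 mm wide; open, the fingers measure 114 mm over their backs; the gripper's body (76 mm by 85 mm) begins 54 mm behind the grasp point. The pads swing forward as they close: fully open they stand 13 mm farther back than shut.
Start: joints at [62.149, 21.807, 74.336, -0, 83.858, -12.336], TCP at [0.147, 0.53, 0.231] pointing down, gripper open.
Joint ranges: [-178.18, 178.18], [-50.72, 133.34], [12.68, 142.11], [-81.47, 261.47], [9.98, 163.14], [-165.26, 165.26]. Speed limits (degrees/s): [136.94, 136.94, 180, 180, 180, 180].

INTERFACE

Orientations are given as a 3x3 rotation matrix whose columns are the frame's x, y, z axes.
In Python, from rig import env, get_image, close_job gives the robot as it stands.
- The arm moves only by the tool step_arm, never from a script. Its argument "targets" is a list of rows, each a list of 2 entries, a list of its own where there are three numbers: the shift along the tool's x, y, z as a fraction of full scale, then the turn, a rotation vector about the tool's x, y, z as a fraction of full scale. In form: [[[x, y, z], [wx, wy, wz]], ...]. A call has 1 to 10 rows; each row is the pose to reach, as a shift and turn from the pose commanded when the call began, along the tool's axes at that moment; what a row does not reach only later rows make up. Full scale, the value 1, is 0.3 m for a shift and 45 degrees for a turn. A row lasts 1/12 s, in which the tool goes at most 41.7 mm and 7.16 degrees, less where a joint would pass 70% of its speed; a pose out of reach is approached as far as the arm can. A call with a number of a shift or a turn outside -1 to 1 is refused whole. A call with a gripper value outside its range is refused whole. "jaw" is the finger opening in mm, from 0 to 85.4, set as the call begins (left out, the last holds). The fingers move at their own pace and stop on an object; "grip_force" is the grip in N (left out, the last holds). Time passes only in rows, so rows that repeat a pose let the fingers close. It gives the time, the measured TCP pose, the force, the opening and the grip force at its end, in the units of the state.
- env.observe(): the state, without advancing time (a new reading comes with each control period).
- get_image(name): name is "side" or "top" or "wrist"; returns a dict with "img" (480x640x3 uint8, red, green, blue), "z_map" (480x640 float32, m along the optical axis (not along the pixel's ray), 0 where there is no reading), "intrinsics" (3x3 intrinsics, pixels), "rvec" (rotation vector, rad) and "tvec" (3), from world to camera coordinates, as OpenCV has them. Camera axes: x right, y down, z forward; pixel columns grow to the right and rows downward; lengths in m; the calibration is good to about 2 mm. A picture is of the moment at which its call begins.
- close_job(): hands the job in; it is judged then, once.
The state is a dict: "time_s": time; "q": joint angles; "qvel": joint speeds; "joint_efforts": joint torques, N m; "position": TCP position; "tool_rot": TCP orientation; "ft_force": force on the tool from outside, world axes, zero at the start; "wrist_torque": the same for the moment, N m; "grip_width": finger opening in m; "gripper_force": force on a finger pad.
Only numpy, scipy, OpenCV 4.12 (cv2) and the standard library are available. Lean on these libraries where they do the work, as an engineer would, in place of code of your own. Each camera call takes 0.05 s, during which the arm holds its last target. There are 200 camera calls.

TASK

Take the black target plate out of its rack and hang it by its eye on the steel peg of the peg stand, letting go of it there. Then take the aluminium bar on top of the sprung mirror and turn the mirror until the little camera, looking into it, sees the plate's white disc in the middle of its view; finish while still gripping the bar and holding the mirror steady at that angle, because it springs back if released. Never touch the mirror glass, do not let the plate fall over, and leave the driver, lens tube and screw jar where they are.

Things in the scene. Friction and masses are not known exactly. Their poses are not given: they have to be found in the camera images.
- target: Loose black plate, 8 mm thick (its x), 70 wide (y), 120 tall (z), 0.12 kg. Origin: centre of its bottom edge. Both faces alike: a white disc with a thin black cross, and above it a square eye (18 by 18, through along x). It starts upright, its lowest 22 mm in the rack's slot; pinch it across its thickness by the top edge (29 mm of solid plate above the eye).
- eye (a point): Centre of the target plate's eye: on the plate's mid-plane, 82 mm above its bottom edge, 38 mm below its top edge. Same axes as the plate.
- disc (a point): Centre of the target plate's white disc (56 in diameter): on the mid-plane, 38 mm above its bottom edge. When the plate hangs on the peg this is about 130 mm above the bench, level with the mirror and the camera lens.
- rack: Fixed aluminium block 60 (x) by 100 (y) by 30 high with one open-topped slot 11 by 76 along its y, slot floor 8 mm above the bench. Origin: centre of its underside.
- peg_stand: Fixed: black foot 60 by 60 by 12 mm, upright steel post 13 thick, 178 tall, one round steel peg 8 thick. Origin: centre of the foot's underside, below the post. The peg's centre line leaves the post's axis 172.6 mm up and runs 60 mm out along the stand's -x, rising 12 degrees, roughly towards the mirror. It may change places with the iris.
- peg_tip (a point): Centre of the peg's round end: at x = -60 mm, z = 185.4 mm in the stand's frame.
- iris: Fixed bystander: round black iris ring 50 in diameter on a steel post with a 60 by 60 foot, 158 tall overall, no peg. Origin: centre of the foot's underside.
- viewer: Fixed black base plate 280 by 60 by 12 that carries the mirror and the camera (a grey box 50 by 44 by 44 with a black lens, top 152 mm above the bench). Origin: on the underside, on the mirror's vertical turning axis. The camera stands along its +x, 190 mm from the mirror's axis, and looks along -x straight at the mirror's centre.
- lens (a point): Centre of the camera's front lens, 130 mm above the bench, 135 mm from the mirror axis along the viewer's +x. Same axes as the viewer.
- mirror_face (a point): Centre of the mirror's reflecting face, 130 mm above the bench, on the vertical turning axis; x is the face's normal (out of the glass), z is up. For the camera to see the disc, this x must point along the bisector, seen from above, of the directions from here to the lens and from here to the disc.
- mirror (a joint): Mirror's angle about its vertical axis, rad: 0 at spring rest, where its normal is 0.175 rad to the left (anticlockwise from above) of the viewer's +x; grows anticlockwise to 1.15. A spring of 0.12 N m per rad pulls it back to 0. The angle needed lies between about 0.2 and 0.9.
- grip: Aluminium bar on top of the mirror holder, for turning the mirror: 40 mm long (its x, parallel to the mirror normal), 12 wide (y), 34 high. Origin: the bar's centre, on the turning axis, 188 mm above the bench (bar from 171 to 205; the 62 wide holder below tops out at 161).
- glass: The round mirror glass, 50 in diameter, facing along its +x; origin at the centre of its face. Not to be touched.
- sight_line (a point): Not a visible thing: the camera's line of sight after the mirror. Origin at the mirror face's centre, x along the line of sight leaving the mirror, z up; it turns by twice the mirror's angle (0.35 rad left of the viewer's +x when the mirror is at rest). The camera sees in the middle of its view whatever lies on this x axis.
- driver: Loose bystander: screwdriver 170 long with a black handle, lying on the bench; origin under it.
- lens_tube: Loose bystander: black ring 40 in diameter, 25 high; origin at the centre of its underside.
- screw_jar: Loose bystander: small clear jar with black cap, 48 in diameter, 60 high; origin at the centre of its underside.
Mind the look-alikes: they are no part of the job. Leave any turquoise look-alike of the peg_stand alone.

How it is judged:
By the outcome, as a careful person would: the job done as asked, in the order asked, and still so for the second after the job is handed in, while the arm keeps its last pose, push and grip.
It also fails if it takes over 50 s, if anything falls off the work surface, if the arm or the gripper's body presses on something with over 40 N, if the wrist force passes 120 N, or if a joint passes its speed limit or range.

## Working session

There is one attempt and no reset: what is moved stays moved. The work goes in short steps, Python scripts to look and compute and a tool call to move; the robot and the scene stay as the last step left them, time stands still between calls to the robot, and variables do not carry over. Pictures are saved under pics/ and viewed, at most 10 in all, crops included, and the job is handed in when it is done.

Besides the shell and the picture viewer there is one more tool, called after ">>>" in YAML: its name, and indented under it one key for each argument. step_arm: Moves the arm, as the interface text tells. Its arguments: {"type":"object","properties":{"targets":{"type":"array","items":{"type":"array"}},"jaw":{"type":"number"},"grip_force":{"type":"number"}},"required":["targets"]}

```bash
mkdir -p pics
cat > h.py <<'E'
import numpy as np, cv2
from rig import env,get_image,close_job
def cam(n):
    d=get_image(n); d['R']=cv2.Rodrigues(np.array(d['rvec'],float))[0]; d['t']=np.array(d['tvec'],float).ravel(); return d
def ray(d,u,v):
    K=np.array(d['intrinsics']); r=d['R'].T@np.linalg.inv(K)@np.array([u,v,1.]); return -d['R'].T@d['t'],r
def onz(d,u,v,z):
    c,r=ray(d,u,v); return c+r*(z-c[2])/r[2]
def cloud(d):
    K=np.array(d['intrinsics']); v,u=np.mgrid[:480,:640]; Z=d['z_map']
    p=np.stack([(u-K[0,2])/K[0,0]*Z,(v-K[1,2])/K[1,1]*Z,Z],-1); return (p-d['t'])@d['R']
def save(n,img): cv2.imwrite('pics/'+n,cv2.cvtColor(img,cv2.COLOR_RGB2BGR))
E
python3 - <<'E'
from h import *
for n in ('top','side','wrist'):
    d=cam(n); save(n+'0.png',d['img']); np.savez(n+'0.npz',**d)
    print(n,-d['R'].T@d['t'],d['R'][2],(d['z_map']>0).mean())
print(env.observe())
E
```

```text
top [0.25358508 0.03866274 1.40316598] [ 0.19656342  0.02237455 -0.98023579] 0.995986328125
side [ 0.31562651 -0.45061734  0.81019401] [ 0.19158927  0.56826711 -0.80022874] 0.9959244791666667
wrist [0.06938314 0.55135235 0.37325331] [ 0.29682407 -0.08382159 -0.95124624] 0.9960514322916667
{'time_s': 0.15, 'q': array([ 6.21486394e+01,  2.18325414e+01,  7.43700132e+01,  4.28754020e-04,
        8.38583562e+01, -1.23351553e+01]), 'qvel': array([ 0.05284691, -0.05145798, -0.21801842,  0.03692022,  0.05568943,
        0.08393665]), 'joint_efforts': array([ 2.56664440e-03, -4.48623097e+01, -2.31341600e+01, -1.12488053e-04,
        3.77269636e-03,  6.32535875e-05]), 'position': array([0.14702617, 0.52976853, 0.23087774]), 'tool_rot': array([[-9.63554556e-01,  2.67511429e-01, -5.03234370e-04],
       [ 2.67511800e-01,  9.63554129e-01, -9.36472713e-04],
       [ 2.34376401e-04, -1.03696368e-03, -9.99999435e-01]]), 'ft_force': array([ 0.17719392, -0.07266613, -0.48382746]), 'wrist_torque': array([ 0.05676944, -0.03332534, -0.0612339 ]), 'gripper_force': 0.0, 'grip_width': 0.0856762442788555}
```

View pics/top0.png

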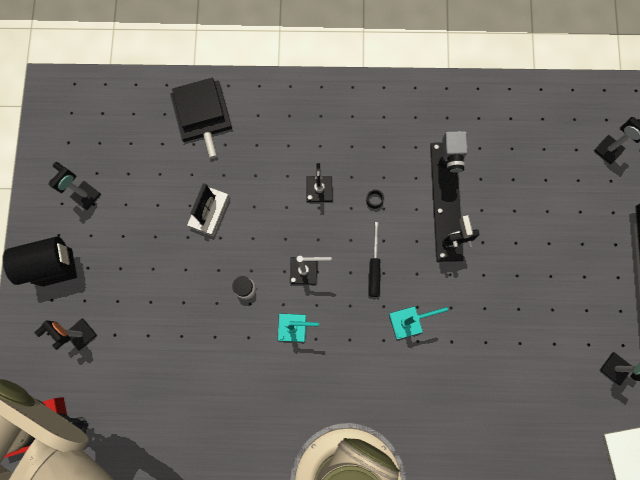

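View pics/side0.png

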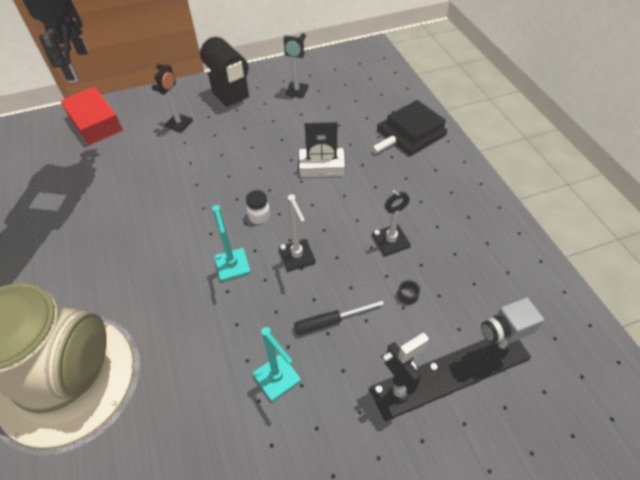

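Top view: the steel peg stand's foot is at (303,270), with its peg running to the right from (300,259) to (330,259). The iris is at (319,188), the rack and plate at (208,208), the viewer's mirror at (458,238) and its camera at (456,150).

Candidates for the peg stand, in top-view pixels: black foot with steel peg (303,270), iris (319,188), turquoise (292,328) and turquoise (407,322). The one at (303,270) fits: it has a black foot and a steel peg and no ring. I'll confirm it in a crop.

Run:
```python
from h import *
S={n:dict(np.load(n+'0.npz')) for n in('top','side')}
a=cv2.resize(S['side']['img'][110:300,200:430],None,fx=3,fy=3,interpolation=cv2.INTER_CUBIC)[:570,:690]
save('crop1.png',a)
T=S['top'];Sd=S['side']
C={n:cloud(S[n]) for n in S}
def at(n,u,v): return C[n][v,u].round(4)
for nm,n,u,v in [('pegfoot','top',303,270),('pegtipside','top',330,259),('peg','top',315,259),('postTop','top',300,259),('rack','top',208,208),('bar','top',468,226),('cam','top',456,142),('iris','top',319,188),('base','top',438,147),('s plate','side',321,128),('s peg','side',293,201),('s pegtip','side',301,217),('s bar','side',413,347)]:
    print(nm,at(n,u,v))
# plate: points above rack
for n in C:
    c=C[n]; r=at('top',208,208); 
    m=(np.hypot(c[...,0]-r[0],c[...,1]-r[1])<.09)&(c[...,2]>.045)
    p=c[m]; print(n,'plate',m.sum(),p.min(0),p.max(0))
    ctr=p[:,:2].mean(0);w,V=np.linalg.eigh(np.cov((p[:,:2]-ctr).T));print(ctr,np.sqrt(w),V[:,1], np.ptp((p[:,:2]-ctr)@V,axis=0))
    m=(np.hypot(c[...,0]-r[0],c[...,1]-r[1])<.1)&(c[...,2]>.024)&(c[...,2]<.034)
    q=c[m][:,:2].astype(np.float32);print('rack top',m.sum(),cv2.minAreaRect(q))
```

```text
pegfoot [0.4438 0.1043 0.0582]
pegtipside [0.4483 0.0452 0.1879]
peg [0.4485 0.0749 0.1833]
postTop [0.4487 0.1049 0.1788]
rack [0.5838 0.3237 0.0391]
bar [ 0.5153 -0.2232  0.2074]
cam [ 0.7073 -0.2147  0.1529]
iris [0.6353 0.0739 0.0361]
base [ 0.7446 -0.2007  0.0145]
s plate [0.5849 0.3227 0.1191]
s peg [0.4516 0.0933 0.1813]
s pegtip [0.4512 0.0478 0.19  ]
s bar [ 0.5155 -0.2282  0.2047]
top plate 488 [0.54719127 0.31197395 0.04554988] [0.6156692  0.3431199  0.13454338]
[0.58049545 0.32574666] [0.00240587 0.02100622] [-0.9414426  0.3371733] [0.0113832  0.07088725]
rack top 583 ((0.5828520059585571, 0.32734376192092896), (0.06154954060912132, 0.10053276270627975), 70.82483673095703)
side plate 990 [0.55040973 0.30831451 0.04510782] [0.61938167 0.33961877 0.13091873]
[0.58438847 0.32234788] [0.00211363 0.02060109] [-0.94483529  0.32754583] [0.01510881 0.06995374]
rack top 594 ((0.584337055683136, 0.32324227690696716), (0.06301765143871307, 0.09937392175197601), 69.52313995361328)
```

View pics/crop1.png

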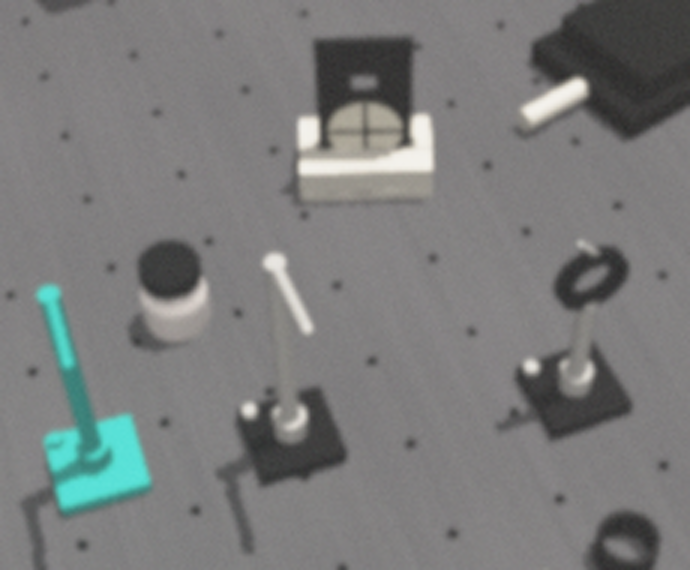

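The crop confirms it: black foot, steel post and a pegged tip at side (293,200)→(303,218). The iris has a ring instead, and the turquoise stands are decoys. Next I'll take precise fits for the peg and viewer from both views.

```bash
cat > fit.py <<'E'
from h import *
def rect(q):
    (c,s,a)=cv2.minAreaRect(q[:,:2].astype(np.float32)); return np.round(c,4),np.round(s,4),round(a,2)
def report(n,c):
    X,Y,Z=c[...,0],c[...,1],c[...,2]
    m=(abs(X-.45)<.03)&(Y<.125)&(Y>.03)&(Z>.165)&(Z<.2); p=c[m]
    far=p[p[:,1]<.092]
    k=np.polyfit(far[:,1],far[:,0],1); kz=np.polyfit(far[:,1],far[:,2],1)
    print(n,'peg',len(far),'dx/dy',k[0].round(3),'x@.075',np.polyval(k,.075).round(4),'z@.075',np.polyval(kz,.075).round(4),'dz/dy',kz[0].round(3),'ymin',np.sort(far[:,1])[:3].round(4),'ymax',p[:,1].max().round(4))
    f=c[(abs(X-.44)<.06)&(abs(Y-.1)<.06)&(Z>.007)&(Z<.017)]
    if len(f)>20:print('  foot',len(f),rect(f))
    b=c[(abs(X-.515)<.05)&(abs(Y+.22)<.05)&(Z>.2)&(Z<.212)]
    if len(b)>10: print('  bar',len(b),rect(b),b[:,2].mean().round(4),b.mean(0).round(4))
    b=c[(abs(X-.71)<.06)&(abs(Y+.215)<.05)&(Z>.147)&(Z<.158)]
    if len(b)>10: print('  box',len(b),rect(b),b[:,2].mean().round(4),b.mean(0).round(4))
    b=c[(X>.44)&(X<.8)&(abs(Y+.215)<.06)&(Z>.007)&(Z<.016)]
    if len(b)>10: print('  base',len(b),rect(b))
E
python3 - <<'E'
from fit import *
for n in('top','side'): report(n,cloud(dict(np.load(n+'0.npz'))))
E
```

```text
top peg 98 dx/dy 0.016 x@.075 0.4495 z@.075 0.1835 dz/dy -0.206 ymin [0.0432 0.0433 0.0452] ymax 0.1113
  foot 520 (array([0.4401, 0.1   ]), array([0.1182, 0.1181]), 1.09)
  bar 125 (array([ 0.5179, -0.2213]), array([0.0398, 0.0125]), 10.52) 0.2055 [ 0.5176 -0.2209  0.2055]
  box 526 (array([ 0.6925, -0.2147]), array([0.082 , 0.0446]), 1.37) 0.1519 [ 0.7029 -0.2141  0.1519]
  base 2098 (array([ 0.6187, -0.2146]), array([0.3563, 0.1188]), 0.5)
side peg 102 dx/dy 0.004 x@.075 0.4511 z@.075 0.1829 dz/dy -0.19 ymin [0.0408 0.0413 0.0417] ymax 0.1098
  foot 630 (array([0.4518, 0.1034]), array([0.0602, 0.0638]), 0.18)
  bar 278 (array([ 0.5195, -0.2237]), array([0.0394, 0.0132]), 12.18) 0.2051 [ 0.5186 -0.2247  0.2051]
  box 1030 (array([ 0.6949, -0.2175]), array([0.0804, 0.0441]), 2.31) 0.1519 [ 0.7031 -0.2183  0.1519]
  base 4414 (array([ 0.6196, -0.2202]), array([0.2803, 0.0615]), 2.13)
```

```bash
cat >> h.py <<'E'
from scipy.spatial.transform import Rotation as Ro
def go(p,yaw,o=None):
    "shift/turn fractions to put TCP at p pointing down, tool y at angle yaw (deg)"
    o=o or env.observe(); R=np.array(o['tool_rot']); y=np.deg2rad(yaw)
    ty=np.array([np.cos(y),np.sin(y),0]); tz=np.array([0,0,-1.]); T=np.c_[np.cross(ty,tz),ty,tz]
    s=R.T@(np.array(p)-o['position'])/.3; w=Ro.from_matrix(R.T@T).as_rotvec(degrees=True)/45
    print('t',round(o['time_s'],2),'shift',s.round(4),'turn',w.round(4)); return s,w
E
python3 - <<'E'
from h import *
go([.5832,.325,.22],70.5)
E
```

```text
t 0.15 shift [-1.5835 -0.2687  0.0362] turn [-0.0013 -0.0003  0.0885]
```

>>> step_arm:
  targets:
    - [[-0.8, -0.135, 0], [0, 0, 0.0885]]
    - [[-0.8, -0.135, 0], [0, 0, 0.0885]]
    - [[-0.8, -0.135, 0], [0, 0, 0.0885]]
    - [[-0.8, -0.135, 0], [0, 0, 0.0885]]
    - [[-0.8, -0.135, 0], [0, 0, 0.0885]]
    - [[-0.8, -0.135, 0], [0, 0, 0.0885]]
    - [[-0.8, -0.135, 0], [0, 0, 0.0885]]
  jaw: 60

```text
time_s: 0.73
position: [0.3726, 0.424, 0.2305]
tool_rot: [[-0.941, 0.339, 0.001], [0.339, 0.941, -0.001], [-0.001, -0.001, -1.0]]
ft_force: [-0.2, 0.1, -0.4]
grip_width: 0.0601
gripper_force: 0.0
```

Run:
```python
from h import *
go([.5832,.325,.22],70.5)
```

```text
t 0.73 shift [-0.7721 -0.0722  0.0361] turn [-0.0012  0.0015 -0.0072]
```

>>> step_arm:
  targets:
    - [[-0.77, -0.07, 0.036], [0, 0, -0.007]]
    - [[-0.77, -0.07, 0.036], [0, 0, -0.007]]
    - [[-0.77, -0.07, 0.036], [0, 0, -0.007]]
    - [[-0.77, -0.07, 0.036], [0, 0, -0.007]]
    - [[-0.77, -0.07, 0.036], [0, 0, -0.007]]
    - [[-0.77, -0.07, 0.036], [0, 0, -0.007]]
    - [[-0.77, -0.07, 0.036], [0, 0, -0.007]]
    - [[-0.77, -0.07, 0.036], [0, 0, -0.007]]

```text
time_s: 1.4
position: [0.5788, 0.3292, 0.2194]
tool_rot: [[-0.944, 0.33, -0.002], [0.33, 0.944, -0.0], [0.001, -0.001, -1.0]]
ft_force: [-0.7, 0.7, -0.5]
grip_width: 0.0598
gripper_force: 0.0
```

Run:
```python
from h import *
d=cam('wrist'); save('w1.png',d['img']); c=cloud(d)
o=env.observe(); print(o['position'],o['qvel'].round(2))
p=c[(np.hypot(c[...,0]-.5832,c[...,1]-.325)<.09)]
t=p[(p[:,2]>.12)&(p[:,2]<.136)]; print(len(t)); r=cv2.minAreaRect(t[:,:2].astype(np.float32)); print(r,np.percentile(t[:,2],[10,50,90]))
q=p[(p[:,2]>.025)&(p[:,2]<.034)]; print(len(q),cv2.minAreaRect(q[:,:2].astype(np.float32)))
go([.5832,.325,.106],70.5)
```

```text
[0.57785144 0.33000702 0.22002362] [ 1.44 -1.16  0.64 -0.04  0.09  0.05]
1089
((0.5830510854721069, 0.3270876705646515), (0.007863292470574379, 0.0705295130610466), 70.91320037841797) [0.12696288 0.12783171 0.12867708]
5099 ((0.5833988189697266, 0.3269500732421875), (0.0599876269698143, 0.10047518461942673), 70.94405364990234)
t 1.45 shift [-0.0228 -0.0097  0.3801] turn [-0.0006 -0.0014  0.0068]
```

View pics/w1.png

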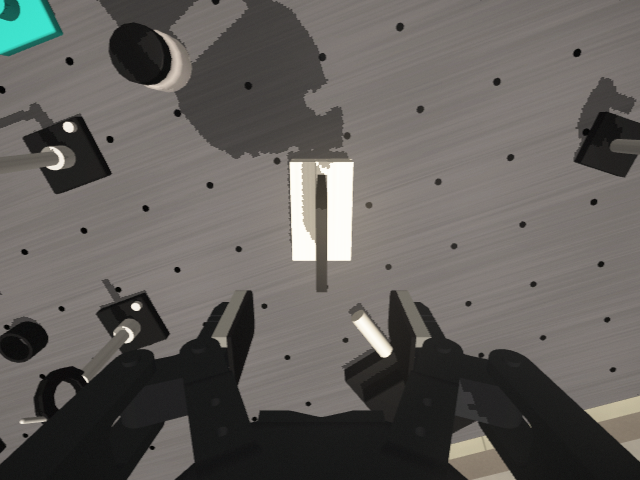

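The wrist view shows the plate's top edge at about (321,180)–(321,290), in the rack, centred between the open fingers. I measured it at (.583,.327), z .128, yaw 70.9°. I'll align first, then descend and grip.

>>> step_arm:
  targets:
    - [[-0.02, -0.005, 0.1], [0, 0, -0.002]]
    - [[-0.02, -0.005, 0.2], [0, 0, -0.002]]
    - [[-0.02, -0.005, 0.3], [0, 0, -0.002]]
    - [[-0.02, -0.005, 0.35], [0, 0, -0.002]]
    - [[-0.02, -0.005, 0.38], [0, 0, -0.002]]
    - [[-0.02, -0.005, 0.38], [0, 0, -0.002]]
    - [[-0.02, -0.005, 0.38], [0, 0, -0.002]]

```text
time_s: 2.03
position: [0.5832, 0.3272, 0.1076]
tool_rot: [[-0.945, 0.326, 0.001], [0.326, 0.945, 0.0], [-0.001, 0.001, -1.0]]
ft_force: [0.0, 0.7, 0.5]
grip_width: 0.0595
gripper_force: 0.0
```

>>> step_arm:
  targets:
    - [[0, 0, 0], [0, 0, 0]]
    - [[0, 0, 0], [0, 0, 0]]
    - [[0, 0, 0], [0, 0, 0]]
    - [[0, 0, 0], [0, 0, 0]]
    - [[0, 0, 0], [0, 0, 0]]
    - [[0, 0, 0], [0, 0, 0]]
    - [[0, 0, 0], [0, 0, 0]]
  jaw: 0
  grip_force: 45

```text
time_s: 2.62
position: [0.5838, 0.3265, 0.1073]
tool_rot: [[-0.945, 0.327, 0.001], [0.327, 0.945, 0.001], [-0.001, 0.001, -1.0]]
ft_force: [-0.8, 0.2, 5.3]
grip_width: 0.0069
gripper_force: 45.3
```

>>> step_arm:
  targets:
    - [[0, 0, -0.05], [0, 0, 0]]
    - [[0, 0, -0.12], [0, 0, 0]]
    - [[0, 0, -0.22], [0, 0, 0]]
    - [[0, 0, -0.34], [0, 0, 0]]
    - [[0, 0, -0.46], [0, 0, 0]]
    - [[0, 0, -0.56], [0, 0, 0]]
    - [[0, 0, -0.62], [0, 0, 0]]
    - [[0, 0, -0.64], [0, 0, 0]]
    - [[0, 0, -0.64], [0, 0, 0]]

```text
time_s: 3.37
position: [0.5836, 0.3264, 0.2992]
tool_rot: [[-0.945, 0.327, 0.002], [0.327, 0.945, 0.0], [-0.001, 0.001, -1.0]]
ft_force: [0.3, -0.2, -1.3]
grip_width: 0.007
gripper_force: 44.6
```

Run:
```python
from fit import *
d=cam('wrist'); save('w2.png',d['img']); c=cloud(d)
o=env.observe(); print(o['position'],o['ft_force'],o['grip_width'])
p=o['position']
t=c[(np.hypot(c[...,0]-p[0],c[...,1]-p[1])<.06)&(c[...,2]<p[2]+.03)&(c[...,2]>.15)]
print(len(t),t.min(0),t.max(0))
go([.450,-.005,.29],90,o); go([.53,.15,.3],81,o)
for n in('top','side'):
    c=cloud(cam(n)); t=c[(np.hypot(c[...,0]-p[0],c[...,1]-p[1])<.05)&(c[...,2]<p[2]+.022)&(c[...,2]>.15)]
    if len(t):print(n,len(t),t.min(0),t.max(0),np.median(t,0),cv2.minAreaRect(t[:,:2].astype(np.float32)))
```

```text
[0.58333383 0.32636524 0.29735356] [ 0.85359447  0.22622659 -0.41386616] 0.006810197707936647
5645 [0.54833169 0.3113943  0.19976661] [0.61787946 0.34506961 0.32734257]
t 3.42 shift [ 0.0586 -1.1891  0.0257] turn [-0.0009 -0.0017 -0.4243]
t 3.42 shift [-0.0243 -0.6137 -0.0083] turn [-0.0011 -0.0016 -0.2243]
side 2019 [0.54968237 0.30602659 0.19686251] [0.6183776  0.33748081 0.31922951] [0.58231066 0.31985216 0.26228302] ((0.5817960500717163, 0.31855717301368713), (0.02568608708679676, 0.07008498907089233), 64.31881713867188)
```

Run:
```python
from fit import *
go([.56,.05,.312],90)
```

```text
t 3.52 shift [-0.2283 -0.8956 -0.0514] turn [-0.0025 -0.0045 -0.4244]
```

>>> step_arm:
  targets:
    - [[-0.02, -0.09, -0.05], [0, 0, -0.06]]
    - [[-0.05, -0.2, -0.05], [0, 0, -0.12]]
    - [[-0.08, -0.32, -0.05], [0, 0, -0.2]]
    - [[-0.11, -0.44, -0.05], [0, 0, -0.28]]
    - [[-0.14, -0.56, -0.05], [0, 0, -0.35]]
    - [[-0.17, -0.68, -0.05], [-0.001, -0.002, -0.4]]
    - [[-0.2, -0.79, -0.05], [-0.001, -0.002, -0.424]]
    - [[-0.22, -0.86, -0.05], [-0.001, -0.002, -0.424]]
    - [[-0.228, -0.895, -0.05], [-0.001, -0.002, -0.424]]
    - [[-0.228, -0.895, -0.05], [-0.001, -0.002, -0.424]]

```text
time_s: 4.35
position: [0.56, 0.0487, 0.3124]
tool_rot: [[-1.0, 0.003, -0.001], [0.003, 1.0, 0.001], [0.001, 0.001, -1.0]]
ft_force: [-0.6, 0.8, -0.7]
grip_width: 0.007
gripper_force: 44.5
```

Run:
```python
from fit import *
d=cam('wrist'); c=cloud(d); report('wrist',c)
go([.56,-.01,.31],90)
go([.4502,-.01,.31],90)
```

```text
wrist peg 824 dx/dy 0.005 x@.075 0.4502 z@.075 0.1823 dz/dy -0.204 ymin [0.0423 0.0424 0.0424] ymax 0.1122
  foot 1640 (array([0.4502, 0.1057]), array([0.0585, 0.0601]), 0.01)
  box 2023 (array([ 0.6928, -0.2156]), array([0.0804, 0.0452]), 3.71) 0.1512 [ 0.7029 -0.2134  0.1512]
  base 7983 (array([ 0.6187, -0.2185]), array([0.2806, 0.0614]), 2.08)
t 4.4 shift [ 1.000e-04 -2.007e-01  8.600e-03] turn [ 0.0014 -0.     -0.002 ]
t 4.4 shift [ 0.3661 -0.2013  0.0086] turn [ 0.0014 -0.     -0.002 ]
```

>>> step_arm:
  targets:
    - [[0, -0.1, 0.008], [0, 0, -0.002]]
    - [[0.02, -0.18, 0.008], [0, 0, -0.002]]
    - [[0.1, -0.201, 0.008], [0, 0, -0.002]]
    - [[0.22, -0.201, 0.008], [0, 0, -0.002]]
    - [[0.32, -0.201, 0.008], [0, 0, -0.002]]
    - [[0.366, -0.201, 0.008], [0, 0, -0.002]]
    - [[0.366, -0.201, 0.1], [0, 0, -0.002]]
    - [[0.366, -0.201, 0.2], [0, 0, -0.002]]
    - [[0.366, -0.201, 0.2], [0, 0, -0.002]]
    - [[0.366, -0.201, 0.2], [0, 0, -0.002]]

```text
time_s: 5.23
position: [0.4504, -0.0087, 0.253]
tool_rot: [[-1.0, -0.003, -0.001], [-0.003, 1.0, 0.002], [0.001, 0.002, -1.0]]
ft_force: [0.1, 0.2, -0.1]
grip_width: 0.0072
gripper_force: 44.4
```

Run:
```python
from fit import *
d=cam('side'); c=cloud(d); o=env.observe();p=o['position'];print(p)
save('s3.png',cv2.resize(d['img'][120:330,180:420],None,fx=2.5,fy=2.5,interpolation=cv2.INTER_CUBIC))
t=c[(abs(c[...,0]-p[0])<.045)&(abs(c[...,1]-p[1])<.012)&(c[...,2]<p[2]+.01)]
print(len(t),t.min(0)-p,t.max(0)-p,np.median(t,0)-p)
# white disc
hsv=cv2.cvtColor(d['img'],cv2.COLOR_RGB2HSV); m=(hsv[...,2]>110)&(hsv[...,1]<90)&(abs(c[...,0]-p[0])<.045)&(abs(c[...,1]-p[1])<.012)&(c[...,2]<p[2]-.01)&(c[...,2]>.05)
print('disc',m.sum(),(c[m].min(0)+c[m].max(0))/2-p, c[m].max(0)-c[m].min(0))
go([.4502,.0,.2027],90,o);go([.4502,.071,.191],90,o)
```

```text
[ 0.4511566  -0.00913291  0.25419765]
2313 [-0.044909   -0.01187662 -0.257456  ] [0.0449991  0.01196436 0.00994384] [-0.00165412 -0.0044087  -0.05920941]
disc 572 [ 0.0005122  -0.00473598 -0.06114786] [0.05517031 0.00449198 0.05743446]
t 5.28 shift [0.0035 0.0303 0.1717] turn [0.0008 0.0026 0.0035]
t 5.28 shift [0.0029 0.267  0.2108] turn [0.0008 0.0026 0.0035]
```

View pics/s3.png

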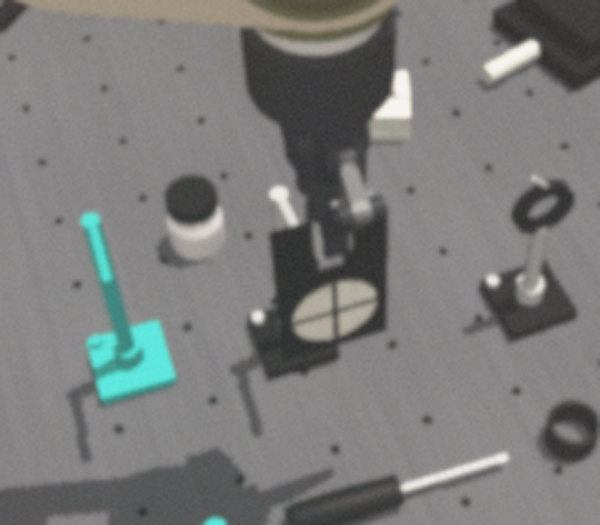

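The crop shows the plate held upright, disc at about (335,310), with the peg's stand behind it and lined up. I'll insert along the rising peg.

>>> step_arm:
  targets:
    - [[0.003, 0.015, 0.1], [0, 0.002, 0.003]]
    - [[0.003, 0.03, 0.172], [0, 0.002, 0.003]]
    - [[0.003, 0.03, 0.172], [0, 0.002, 0.003]]
    - [[0.003, 0.07, 0.172], [0, 0.002, 0.003]]
    - [[0.003, 0.11, 0.172], [0, 0.002, 0.003]]
    - [[0.003, 0.13, 0.172], [0, 0.002, 0.003]]
    - [[0.003, 0.13, 0.172], [0, 0.002, 0.003]]

```text
time_s: 5.87
position: [0.4506, 0.0298, 0.2035]
tool_rot: [[-1.0, -0.001, 0.003], [-0.001, 1.0, 0.0], [-0.003, 0.0, -1.0]]
ft_force: [0.3, -0.3, -0.5]
grip_width: 0.0072
gripper_force: 44.5
```

Run:
```python
from fit import *
o=env.observe();print(o['position'],o['ft_force'],o['tool_rot'].round(4)[2])
c=cloud(cam('wrist'));m=(abs(c[...,0]-.45)<.02)&(c[...,1]<.125)&(c[...,1]>.035)&(c[...,2]>.165)&(c[...,2]<.19);print(m.sum(),c[m].min(0),c[m].max(0))
go([.4502,.071,.1967],90,o)
```

```text
[0.45055141 0.02983691 0.20346046] [ 0.29596655 -0.30801638 -0.51121112] [-2.9e-03  1.0e-04 -1.0e+00]
2262 [0.44321884 0.04216959 0.16505047] [0.4566408  0.11254095 0.18999208]
t 5.87 shift [0.0011 0.1372 0.0225] turn [0.0001 0.0037 0.0008]
```

>>> step_arm:
  targets:
    - [[0.001, 0.025, 0.001], [0, 0.003, 0]]
    - [[0.001, 0.05, 0.004], [0, 0.003, 0]]
    - [[0.001, 0.08, 0.01], [0, 0.003, 0]]
    - [[0.001, 0.11, 0.016], [0, 0.003, 0]]
    - [[0.001, 0.137, 0.022], [0, 0.003, 0]]
    - [[0.001, 0.137, 0.022], [0, 0.003, 0]]
    - [[0.001, 0.137, 0.022], [0, 0.003, 0]]

```text
time_s: 6.5
position: [0.4493, 0.0707, 0.195]
tool_rot: [[-1.0, -0.0, -0.003], [-0.0, 1.0, 0.0], [0.003, 0.0, -1.0]]
ft_force: [-0.4, -0.4, -0.3]
grip_width: 0.0068
gripper_force: 44.5
```

>>> step_arm:
  targets:
    - [[0, 0, 0.004], [0, 0, 0]]
    - [[0, 0, 0.008], [0, 0, 0]]
    - [[0, 0, 0.011], [0, 0, 0]]
    - [[0, 0, 0.011], [0, 0, 0]]
    - [[0, 0, 0.011], [0, 0, 0]]

```text
time_s: 6.92
position: [0.4497, 0.0699, 0.1925]
tool_rot: [[-1.0, 0.001, -0.001], [0.001, 1.0, 0.0], [0.001, 0.0, -1.0]]
ft_force: [-2.2, 0.1, 4.6]
grip_width: 0.007
gripper_force: 45.6
```

>>> step_arm:
  targets:
    - [[0, 0, -0.001], [0, 0, 0]]
    - [[0, 0, -0.001], [0, 0, 0]]
    - [[0, 0, -0.001], [0, 0, 0]]
    - [[0, 0, -0.001], [0, 0, 0]]
    - [[0, 0, -0.002], [0, 0, 0]]
    - [[0, 0, -0.002], [0, 0, 0]]
  jaw: 22
  grip_force: 45

```text
time_s: 7.42
position: [0.4494, 0.0702, 0.1924]
tool_rot: [[-1.0, 0.001, -0.002], [0.001, 1.0, 0.0], [0.002, 0.0, -1.0]]
ft_force: [0.3, -0.3, 0.6]
grip_width: 0.0221
gripper_force: 0.0
```

```bash
cat > disc.py <<'E'
from h import *
def disc(n):
    d=cam(n); c=cloud(d); v=cv2.cvtColor(d['img'],cv2.COLOR_RGB2HSV)
    m=(v[...,2]>110)&(v[...,1]<90)&(abs(c[...,0]-.45)<.045)&(abs(c[...,1]-.07)<.04)&(c[...,2]<.165)&(c[...,2]>.09)
    P=c[m]; print(n,'disc',m.sum(),((P.min(0)+P.max(0))/2).round(4),np.ptp(P,axis=0).round(4) if len(P) else '')
    if len(P)>50:
        A=np.c_[P[:,0],P[:,2],np.ones(len(P))]; k=np.linalg.lstsq(A,P[:,1],rcond=None)[0]; print('  plane dy/dx,dy/dz',k[:2].round(3))
    return d,c
E
python3 - <<'E'
from disc import *
o=env.observe();print(o['position'],o['ft_force'],o['grip_width']); disc('side')
E
```

```text
[0.44943246 0.07016213 0.19241027] [ 0.34938489 -0.27052497  0.59551627] 0.022099522159651677
side disc 528 [0.4513 0.0624 0.1289] [0.0689 0.0084 0.071 ]
  plane dy/dx,dy/dz [0.004 0.044]
```

>>> step_arm:
  targets:
    - [[0, 0, -0.02], [0, 0, 0]]
    - [[0, 0, -0.05], [0, 0, 0]]
    - [[0, 0, -0.09], [0, 0, 0]]
    - [[0, 0, -0.15], [0, 0, 0]]
    - [[0, 0, -0.24], [0, 0, 0]]
    - [[0, 0, -0.33], [0, 0, 0]]
    - [[0, 0, -0.36], [0, 0, 0]]
    - [[0, 0, -0.36], [0, 0, 0]]

```text
time_s: 8.13
position: [0.4503, 0.0701, 0.3026]
tool_rot: [[-1.0, 0.001, 0.003], [0.001, 1.0, -0.0], [-0.003, -0.0, -1.0]]
ft_force: [1.1, 0.3, -0.1]
grip_width: 0.022
gripper_force: 0.0
```

Run:
```python
from disc import *
o=env.observe();print(o['position'],o['ft_force'])
d,c=disc('side'); save('s4.png',cv2.resize(d['img'][120:330,180:420],None,fx=2.5,fy=2.5,interpolation=cv2.INTER_CUBIC))
for n in ('wrist','top'):
    c=cloud(cam(n)); t=c[(abs(c[...,0]-.45)<.04)&(abs(c[...,1]-.07)<.035)&(c[...,2]>.195)&(c[...,2]<.222)]
    if len(t)>9: print(n,len(t),cv2.minAreaRect(t[:,:2].astype(np.float32)),np.median(t,0))
go([.5187,-.1,.30],55,o);go([.5187,-.2225,.26],11.5,o)
```

```text
[0.45034014 0.07013854 0.30262554] [ 1.07771538  0.29161599 -0.13866035]
side disc 586 [0.4528 0.0779 0.1278] [0.0709 0.046  0.0674]
  plane dy/dx,dy/dz [0.002 0.101]
wrist 1350 ((0.44847479462623596, 0.07134504616260529), (0.0704745501279831, 0.009654907509684563), 0.2118740975856781) [0.44504273 0.07189344 0.21301086]
top 90 ((0.4309942424297333, 0.06031416356563568), (0.03552083671092987, 0.031009335070848465), 1.2813138961791992) [0.42956988 0.07184311 0.21293823]
t 8.13 shift [-0.2283 -0.5669  0.0093] turn [0.001  0.0031 0.7767]
t 8.13 shift [-0.2284 -0.9753  0.1427] turn [0.0022 0.0027 1.7433]
```

View pics/s4.png

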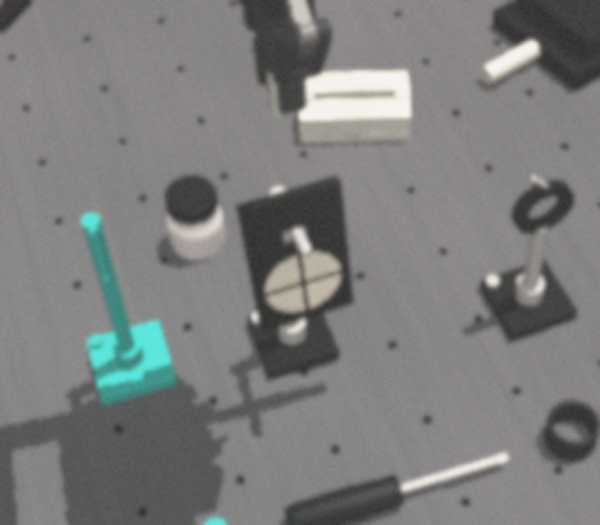

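The crop shows the plate hanging on the peg, which comes through the eye at (300,240), with the disc at (303,282). Disc centre is about (.450,.069,.130). Now to the mirror bar. Yaw −78° keeps joint 6 in range.

>>> step_arm:
  targets:
    - [[-0.228, -0.57, 0], [0, 0, 1]]
    - [[-0.228, -0.57, 0], [0, 0, 1]]
    - [[-0.228, -0.57, 0], [0, 0, 1]]
    - [[-0.228, -0.57, 0], [0, 0, 1]]
    - [[-0.228, -0.57, 0], [0, 0, 1]]
    - [[-0.228, -0.57, 0], [0, 0, 1]]
    - [[-0.228, -0.57, 0], [0, 0, 1]]
  jaw: 45

```text
time_s: 8.87
position: [0.5178, -0.1022, 0.2979]
tool_rot: [[-0.7, 0.714, -0.006], [0.714, 0.7, 0.002], [0.006, -0.003, -1.0]]
ft_force: [0.7, 0.8, 0.8]
grip_width: 0.0449
gripper_force: 0.0
```

>>> step_arm:
  targets:
    - [[0, 0, 0], [0, 0, 1]]
    - [[0, 0, 0], [0, 0, 1]]
    - [[0, 0, 0], [0, 0, 1]]
    - [[0, 0, 0], [0, 0, 1]]
    - [[0, 0, 0], [0, 0, 1]]
    - [[0, 0, 0], [0, 0, 1]]
    - [[0, 0, 0], [0, 0, 1]]

```text
time_s: 9.45
position: [0.5175, -0.1008, 0.2985]
tool_rot: [[0.008, 1.0, -0.005], [1.0, -0.008, 0.002], [0.002, -0.005, -1.0]]
ft_force: [-1.1, -0.5, -0.6]
grip_width: 0.0449
gripper_force: 0.0
```

Run:
```python
from disc import *
o=env.observe(); print(o['position'])
go([.5187,-.2225,.28],-33,o)
```

```text
[ 0.51751905 -0.10076286  0.29848894]
t 9.45 shift [-0.4059  0.0073  0.0609] turn [-7.100e-03 -3.000e-04  7.237e-01]
```

>>> step_arm:
  targets:
    - [[-0.406, 0.007, 0.061], [-0.007, 0, 1]]
    - [[-0.406, 0.007, 0.061], [-0.007, 0, 1]]
    - [[-0.406, 0.007, 0.061], [-0.007, 0, 1]]
    - [[-0.406, 0.007, 0.061], [-0.007, 0, 1]]
    - [[-0.406, 0.007, 0.061], [-0.007, 0, 1]]
    - [[-0.406, 0.007, 0.061], [-0.007, 0, 1]]
    - [[-0.406, 0.007, 0.061], [-0.007, 0, 1]]

```text
time_s: 10.03
position: [0.5194, -0.2228, 0.2799]
tool_rot: [[0.713, 0.701, -0.0], [0.701, -0.713, 0.0], [0.0, -0.0, -1.0]]
ft_force: [-0.3, -0.2, -0.5]
grip_width: 0.045
gripper_force: 0.0
```

>>> step_arm:
  targets:
    - [[0, 0, 0], [0, 0, 0.72]]
    - [[0, 0, 0], [0, 0, 0.72]]
    - [[0, 0, 0], [0, 0, 0.72]]
    - [[0, 0, 0], [0, 0, 0.72]]
    - [[0, 0, 0], [0, 0, 0.72]]
    - [[0, 0, 0], [0, 0, 0.72]]
    - [[0, 0, 0], [0, 0, 0.72]]

```text
time_s: 10.62
position: [0.5196, -0.2225, 0.2806]
tool_rot: [[0.976, 0.219, 0.001], [0.219, -0.976, -0.0], [0.001, 0.0, -1.0]]
ft_force: [-0.2, -0.7, 0.3]
grip_width: 0.0449
gripper_force: 0.0
```

Run:
```python
from fit import *
d=cam('wrist'); o=env.observe(); print(o['position'],o['q'].round(1)); c=cloud(d)
report('wrist',c); save('w5.png',d['img'])
go([.5187,-.2225,.28],-77.9,o)
```

```text
[ 0.5196446  -0.22260578  0.28084442] [-35.2  21.7  66.3   0.   91.9  42.1]Traceback (most recent call last):
  File "<stdin>", line 3, in <module>
  File "fit.py", line 8, in report
    k=np.polyfit(far[:,1],far[:,0],1); kz=np.polyfit(far[:,1],far[:,2],1)
    raise TypeError("expected non-empty vector for x")
TypeError: expected non-empty vector for x
```

Run:
```python
from fit import *
d=cam('wrist'); o=env.observe(); c=cloud(d); save('w5.png',d['img'])
X,Y,Z=c[...,0],c[...,1],c[...,2]
b=c[(abs(X-.515)<.05)&(abs(Y+.22)<.05)&(Z>.2)&(Z<.21)]; print('bar',len(b),rect(b) if len(b)>3 else '',b.mean(0))
b=c[(X>.44)&(X<.8)&(abs(Y+.215)<.06)&(Z>.007)&(Z<.016)]; print('base',rect(b))
b=c[(abs(X-.71)<.06)&(abs(Y+.215)<.05)&(Z>.149)&(Z<.155)]; print('box',len(b),rect(b) if len(b)>3 else '')
go([.519,-.2225,.179],-77.9,o)
```

```text
bar 998 (array([ 0.5189, -0.222 ]), array([0.0396, 0.0114]), 12.25) [ 0.51989068 -0.22159749  0.20458467]
base (array([ 0.5999, -0.2187]), array([0.227, 0.06 ]), 2.1)
box 22 (array([ 0.6659, -0.217 ]), array([0.0113, 0.0095]), 1.82)
t 10.72 shift [-0.0027 -0.0012  0.3403] turn [ 0.0013 -0.0017  0.0124]
```

View pics/w5.png

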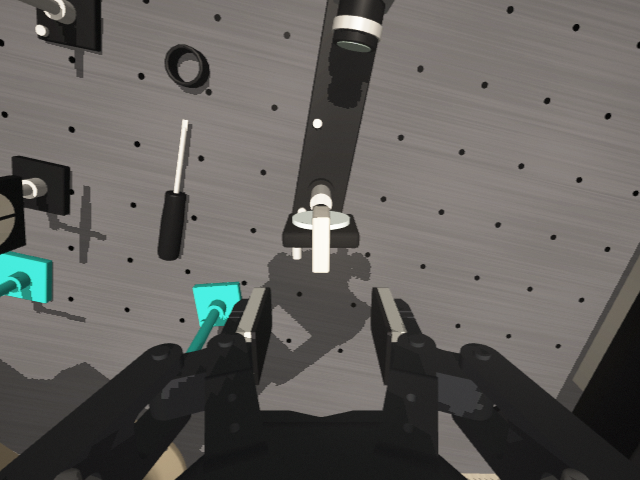

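The wrist view shows the bar at (320,245), centred between the fingers and parallel to the pads, at (.519,-.222), yaw 12.2°. I'll descend and grip.

>>> step_arm:
  targets:
    - [[-0.002, -0.001, 0.1], [0, 0, 0.01]]
    - [[-0.002, -0.001, 0.2], [0, 0, 0.01]]
    - [[-0.002, -0.001, 0.28], [0, 0, 0.01]]
    - [[-0.002, -0.001, 0.32], [0, 0, 0.01]]
    - [[-0.002, -0.001, 0.34], [0, 0, 0.01]]
    - [[-0.002, -0.001, 0.34], [0, 0, 0.01]]
    - [[-0.002, -0.001, 0.34], [0, 0, 0.01]]

```text
time_s: 11.3
position: [0.5197, -0.2229, 0.1804]
tool_rot: [[0.978, 0.21, 0.003], [0.21, -0.978, -0.002], [0.003, 0.003, -1.0]]
ft_force: [0.5, 0.7, 0.6]
grip_width: 0.045
gripper_force: 0.0
```

>>> step_arm:
  targets:
    - [[0, 0, 0], [0, 0, 0]]
    - [[0, 0, 0], [0, 0, 0]]
    - [[0, 0, 0], [0, 0, 0]]
    - [[0, 0, 0], [0, 0, 0]]
    - [[0, 0, 0], [0, 0, 0]]
    - [[0, 0, 0], [0, 0, 0]]
  jaw: 0
  grip_force: 50

```text
time_s: 11.8
position: [0.5196, -0.2225, 0.1808]
tool_rot: [[0.978, 0.21, 0.004], [0.21, -0.978, -0.002], [0.003, 0.003, -1.0]]
ft_force: [0.1, 2.2, 6.5]
grip_width: 0.0109
gripper_force: 49.5
```

Run:
```python
from disc import *
o=env.observe(); R=o['tool_rot']; yaw=np.degrees(np.arctan2(R[1,1],R[0,1])); print(o['position'],o['ft_force'],o['wrist_torque'],yaw,o['grip_width'])
d,c=disc('side')
K=np.array(d['intrinsics']); v=cv2.cvtColor(d['img'],cv2.COLOR_RGB2HSV)
m=(v[...,2]>110)&(abs(c[...,0]-.45)<.032)&(abs(c[...,1]-.07)<.012)&(c[...,2]<.16)&(c[...,2]>.1);P=c[m];print(m.sum(),(P.min(0)+P.max(0))/2,np.median(P,0),np.ptp(P,axis=0))
for n in('side','top','wrist'):
    c=cloud(cam(n)); t=c[(abs(c[...,0]-.45)<.045)&(abs(c[...,1]-.07)<.025)&(c[...,2]>.2)&(c[...,2]<.22)]
    if len(t)>9: print(n,len(t),cv2.minAreaRect(t[:,:2].astype(np.float32)))
    t=c[(abs(c[...,0]-.45)<.045)&(abs(c[...,1]-.07)<.012)&(c[...,2]>.1)&(c[...,2]<.22)]
    if len(t)>9: print('  plate',len(t),t.min(0),t.max(0))
```

```text
[ 0.51964774 -0.22249919  0.18083239] [0.10762715 2.22475697 6.51412747] [ 0.51974665  0.25410734 -0.02438626] -77.89241997795908 0.010942691882033421
side disc 43 [0.4254 0.0602 0.1217] [0.0161 0.0078 0.0535]
32 [0.42932622 0.06036487 0.13658221] [0.42841342 0.06002366 0.14030989] [0.00824343 0.00470628 0.02365545]
  plate 143 [0.41620469 0.05802466 0.10129349] [0.43306358 0.0672465  0.16555707]
top 39 ((0.4745023250579834, 0.07280654460191727), (0.01752658560872078, 0.007844822481274605), 1.1761152744293213)
  plate 79 [0.46581972 0.05866128 0.10074875] [0.48524745 0.0768593  0.21984292]
```

>>> step_arm:
  targets:
    - [[0, 0, 0], [0, 0, -0.05]]
    - [[0, 0, 0], [0, 0, -0.14]]
    - [[0, 0, 0], [0, 0, -0.25]]
    - [[0, 0, 0], [0, 0, -0.37]]
    - [[0, 0, 0], [0, 0, -0.49]]
    - [[0, 0, 0], [0, 0, -0.61]]
    - [[0, 0, 0], [0, 0, -0.73]]
    - [[0, 0, 0], [0, 0, -0.83]]
    - [[0, 0, 0], [0, 0, -0.89]]
    - [[0, 0, 0], [0, 0, -0.905]]

```text
time_s: 12.83
position: [0.5198, -0.2226, 0.1808]
tool_rot: [[0.602, 0.798, 0.004], [0.798, -0.602, -0.002], [0.001, 0.004, -1.0]]
ft_force: [-0.3, 1.6, 5.0]
grip_width: 0.011
gripper_force: 49.5
```

>>> step_arm:
  targets:
    - [[0, 0, 0], [0, 0, 0]]
    - [[0, 0, 0], [0, 0, 0]]
    - [[0, 0, 0], [0, 0, 0]]

```text
time_s: 13.08
position: [0.5197, -0.2226, 0.1808]
tool_rot: [[0.604, 0.797, 0.004], [0.797, -0.604, -0.002], [0.001, 0.005, -1.0]]
ft_force: [-0.7, 1.3, 6.3]
grip_width: 0.011
gripper_force: 49.5
```

Run:
```python
from fit import *
o=env.observe(); R=o['tool_rot']; yaw=np.degrees(np.arctan2(R[1,1],R[0,1])); print(o['position'],o['ft_force'],o['wrist_torque'],yaw+90,o['grip_width'])
for n in('wrist','top','side'):
    d=cam(n); c=cloud(d); X,Y,Z=c[...,0],c[...,1],c[...,2]
    if n=='wrist': save('w6.png',d['img'])
    b=c[(np.hypot(X-.519,Y+.222)<.03)&(Z>.2)&(Z<.2065)]
    if len(b)>50: print(n,'bar',len(b),rect(b))
    v=d['img'].astype(int).min(2)
    m=(v>95)&(abs(X-.45)<.034)&(abs(Y-.065)<.015)&(Z>.095)&(Z<.163); P=c[m]
    q=c[(abs(X-.45)<.045)&(abs(Y-.067)<.017)&(Z>.1)&(Z<.22)]
    if len(P)>30: print(n,'disc',len(P),((P.min(0)+P.max(0))/2).round(4),np.ptp(P,axis=0).round(3),np.median(P,0))
    if len(q)>30: print(n,'plate',len(q),q.min(0).round(4),q.max(0).round(4))
```

```text
[ 0.51973107 -0.22257992  0.18084731] [-0.70176581  1.30092456  6.34399901] [ 0.54266147  0.21425229 -0.06468646] 52.817258588943126 0.010989751828236076
wrist bar 3189 (array([ 0.5182, -0.2211]), array([0.0359, 0.0356]), 9.85)
top plate 80 [0.4663 0.0587 0.1001] [0.4855 0.0768 0.2192]
side bar 234 (array([ 0.518 , -0.2253]), array([0.0341, 0.0328]), 4.52)
side disc 44 [0.4253 0.06   0.1223] [0.016 0.008 0.052] [0.4281899  0.05978905 0.13569891]
side plate 194 [0.4163 0.0554 0.1002] [0.4332 0.0698 0.1653]
```

View pics/w6.png

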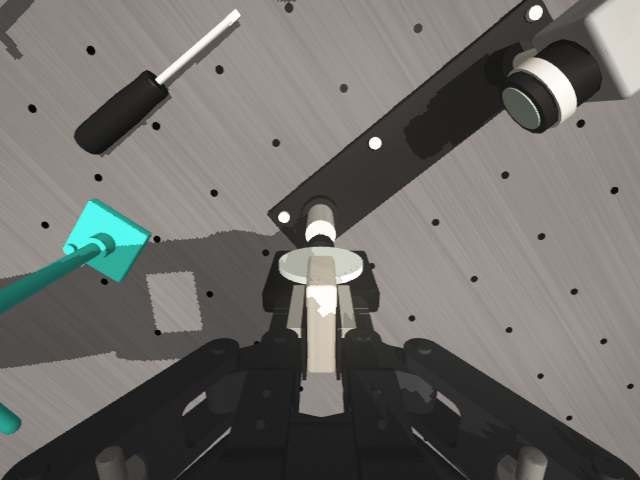

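The wrist view shows the bar at (322,320) held squarely between the pads, with the glass clear of the fingers. As a last check, I'll ray-cast the disc centre from s4.png.

Run:
```python
from h import *
d=dict(np.load('side0.npz')); g=cv2.imread('pics/s4.png').astype(int).min(2)
m=np.zeros(g.shape,np.uint8); m[245:320,260:347]=(g[245:320,260:347]>105)*255
m=cv2.morphologyEx(m,cv2.MORPH_CLOSE,np.ones((9,9)))
k=max(cv2.findContours(m,0,1)[0],key=cv2.contourArea); e=cv2.fitEllipse(cv2.convexHull(k)); print(e)
u=e[0][0]/2.5+180-.3; v=e[0][1]/2.5+120-.3
for z in(.128,.130,.132): print(onz(d,u,v,z).round(4))
D=onz(d,u,v,.130); M=np.array([.519,-.2224])
for P in(D[:2],np.array([.4505,.064])): a=np.degrees(np.arctan2(*(P-M)[::-1])); print(a,(a+2.1)/2)
```

```text
((302.3683166503906, 281.3606872558594), (66.46136474609375, 80.76700592041016), 46.31523132324219)
[0.4531 0.0648 0.128 ]
[0.4527 0.0633 0.13  ]
[0.4523 0.0618 0.132 ]
103.07048929932978 52.58524464966489
103.45108329655378 52.775541648276885
```

```bash
python3 -c "
from rig import *
print(close_job())"
```

```text
the job is handed in; nothing more can be done
None
```

The job is handed in: the plate hangs released on the steel peg, and the gripper holds the mirror bar at a normal of 52.8°, against 52.6–52.8° computed for the disc to be centred; I couldn't see the little camera's own view to confirm it.

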